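Load a tube carrier and put it on the balance

TASK

Take the red-capped sample tube out of the blue rack and push it fully home in the free hole of the aluminium carrier, opposite the blue-capped counterweight, while the carrier is still on its stand. Then lift the loaded carrier by its handle, keep it level, set it down gently in the middle of the balance's pan and let go. Leave the other tubes in their holes.

Things in the scene. Friction and masses are not known exactly. Their poses are not given: they have to be found in the camera images.
- sample: the sample tube, RED cap, standing in any one of the rack's four holes. 118 mm tall; clear round body 29 mm across with a paper band, short cone at the foot; screw cap 34 mm across over the top 22 mm. Origin: centre of its foot; z runs up its axis
- tube_yellow: bystander tube in the rack, yellow cap, same make as the sample
- tube_green: bystander tube in the rack, green cap, same make as the sample
- tube_white: bystander tube in the rack, white cap, same make as the sample
- counterweight: counterweight tube, BLUE cap, same make as the sample, already seated in one hole of the carrier; it stays there
- rack: blue plastic block, 62 (x) x 230 (y) x 70 mm high, fixed, with one row of four holes along its y, 55 mm apart, 32 mm across and 60 mm deep (floor 10 mm above its underside), each with a tube that stands out 58 mm. Origin: centre of its underside
- carrier: loose aluminium block, 58 (x) x 150 (y) x 70 mm high, about 0.4 kg, with two holes at y = -50 (counterweight) and y = +50 mm (free), 32 mm across and 60 mm deep, floor 10 mm above its underside; between them a handle on two posts. Stands on the stand at any yaw. Origin: centre of its underside
- carrier_seat (a point): centre of the floor of the carrier's free hole, where the sample tube's foot must come to rest; 10 mm above the carrier's underside, the mouth is 60 mm higher
- carrier_grip (a point): centre of the carrier's handle: a black bar 14 mm thick (carrier's x), 54 mm long (carrier's y), 18 mm high, 140 mm above the carrier's underside, on two 8 mm posts 42 mm apart
- stand: round dark steel stand under the carrier, 176 mm across, 35 mm high, fixed. Origin: centre of its underside
- balance: white laboratory balance, fixed, 190 mm wide, 270 mm long, with a blue display at its -x end and a square steel pan 180 x 180 mm. Origin: on the table under the pan's centre
- balance_pan (a point): centre of the balance pan's upper face, 60 mm above the table, z up
Things that resemble listed ones, but are neither listed nor needed, are in the scene too. There is more than one size of the carrier; the one meant has the size given above. What is shaped like the counterweight but orange is not meant.

How it is judged:
By the outcome, as a careful person would: the job done as asked, in the order asked, and still so for the second after the job is handed in, with the robot touching nothing.
It also fails if it takes over 58 s, if anything falls off the work surface, if the arm or the gripper's body presses on something with over 40 N, if the wrist force passes 120 N, or if a joint passes its speed limit or range.

ROBOT

A 6-joint arm with a two-finger parallel gripper is mounted at the origin on the work surface. World frame = base frame: x ahead of the robot, y to its left, z up, the work surface at z = 0. Lengths are in mm, angles in rad, forces in N, time in s.
With the tool pointing down it reaches from about 275 to 825 mm from the base axis. Payload 4.9 kg.
Tool frame: the origin (TCP) lies between the finger pads; the fingertips stand 8 mm ahead of it and the grasp point (between the pads) lies 11 mm behind it; z points along the fingers, y is the line along which they close (so a half turn about z gives the same grasp; the last joint's range is limited). The gripper opens to 85 mm and grips with 20 to 120 N. Pads are 22 mm wide; open, the fingers measure 114 mm over their backs; the gripper's body (76 mm by 85 mm) begins 54 mm behind the grasp point. The pads swing forward as they close: fully open they stand 13 mm farther back than shut.
Start: joints at [-1.238, 0.326, -0.193, 1.052, 0, 1.437], TCP at [247.531, -491.169, 217.381] pointing down, gripper open.
Joint ranges: [-2.65, 2.65], [-0.97, 1.79], [-1.3, 1.35], [-1.93, 2.1], [-1.47, 1.37], [-3.14, 3.14]. Speed limits (rad/s): [2.57, 2.57, 3.14, 3.14, 3.14, 3.14].

INTERFACE

Orientations are given as a unit quaternion [x, y, z, w].
In Python, from station import env, hand, eyes, job, finder, read_time_s, read_q, read_qvel, read_effort, read_tcp_pos, read_orientation, read_wrist_force, read_torque, read_width, read_grip_force gives the robot as it stands. The module is installed in compiled form; this text tells all that it offers. Calls block until the motion is done:
- env.goto(position, orientation): joint-space move of the TCP to a pose.
- env.move_l(position, frame=None, v=150): straight line of the TCP; frame=None keeps the orientation; v is the mean speed in mm/s.
- env.move_j(angles): joint-space move.
- hand.grip(opening, grasp_force=None): finger opening in mm; grasp_force is the grip in N (None keeps the last); returns when the fingers have stopped.
- env.hold(seconds).
- env.solve_ik(position, orientation): joint angles nearest the present ones, or None.
- eyes.get_image(name): name is "scene" or "top" or "wrist"; returns the picture (420x560x3 uint8, blue, green, red); there is no depth.
- eyes.calibration(name): a dict with "fx", "fy", "cx", "cy" (pixels), "D" ([k1, k2, p1, p2, k3] as OpenCV has them; the pictures are not rectified), "pose" (4x4, takes a point from camera to world coordinates). Camera axes: x right, y up, looking along -z (the intrinsics and any distortion apply to the point x, -y, -z); pixel columns grow to the right and rows downward; lengths in mm; the calibration is good to about 2 mm. A picture is of the moment at which its call begins: read the wrist's pose just before it. calibration takes no time and is no camera call; for the wrist camera it gives the pose at the moment of the call.
A pose or a line that the arm cannot do raises env.IKError and nothing moves.
- job.close_job(): hands the job in; it is judged then, once.
Trained networks look in the newest picture that a camera, given by its name, has taken for a name from the list of things; names that differ only in an ending like _2 or _b are one class to them, and where a whole thing is asked for, a point or a joint stands for the part that bears it (a point fixed in the world has none). Each returns a list of dicts, best first, with "p" (0 to 1); they miss things now and then, are a little off and sometimes report something else, mostly with a low value. They report only what shows in the picture. A call takes as long as a camera call. They do not tell look-alikes from the thing itself.
- finder.recognise(label, camera): "box" ([centre column, centre row, width, height] in pixels, round what is visible of it).
- finder.masks_of(label, camera): "mask" (420x560 bool, what is visible of it) and "box" ([centre column, centre row, width, height] in pixels, round what is visible of it).
- finder.spot_point(label, camera): "position" ([column, row] in pixels: a listed point, or the origin of a listed thing).
Readings, each from a call of its own:
- read_time_s(): time.
- read_q(): joint angles.
- read_qvel(): joint speeds.
- read_effort(): joint torques, N m.
- read_tcp_pos(): TCP position.
- read_orientation(): TCP orientation.
- read_wrist_force(): force on the tool from outside, world axes, zero at the start.
- read_torque(): the same for the moment, N m.
- read_width(): finger opening in mm.
- read_grip_force(): force on a finger pad.
Only numpy, scipy, OpenCV 4.12 (cv2) and the standard library are available. Lean on these libraries where they do the work, as an engineer would, in place of code of your own. Each camera call takes 0.05 s, during which the arm holds its last target. There are 200 camera calls.

## Working session

There is one attempt and no reset: what is moved stays moved. The work goes in short steps, each a Python script; the robot and the scene stay as the last script left them, time stands still between calls to the robot, and variables do not carry over. Pictures are saved under pics/ and viewed, at most 10 in all, crops included, and the job is handed in when it is done.

```bash
mkdir -p pics
python3 - <<'E'
from station import *
import cv2, numpy as np
for n in ("scene","top"):
    im=eyes.get_image(n); cv2.imwrite(f"pics/{n}0.png",im)
    c=eyes.calibration(n); print(n,{k:np.round(v,3).tolist() for k,v in c.items()})
    for l in ("sample","counterweight","rack","carrier","carrier_seat","carrier_grip","stand","balance","balance_pan"):
        try: print(l,[(round(d["p"],2),np.round(d["position"]).tolist()) for d in finder.spot_point(l,n)])
        except Exception as e: print(l,e)
print(read_time_s(),read_orientation())
E
```

```text
scene {'fx': 490.502, 'fy': 490.502, 'cx': 277.367, 'cy': 210.726, 'D': [-0.163, 0.0, 0.0, 0.0, 0.0], 'pose': [[0.397, -0.74, 0.542, 1061.843], [0.918, 0.331, -0.22, -297.25], [-0.017, 0.585, 0.811, 1085.316], [0.0, 0.0, 0.0, 1.0]]}
sample [(0.55, [192.0, 307.0])]
counterweight [(0.8, [281.0, 226.0]), (0.6, [287.0, 251.0])]
rack []
carrier [(0.62, [113.0, 241.0]), (0.61, [311.0, 262.0]), (0.61, [205.0, 225.0])]
carrier_seat [(0.93, [329.0, 260.0]), (0.77, [124.0, 255.0]), (0.6, [187.0, 207.0]), (0.22, [222.0, 292.0]), (0.18, [168.0, 321.0])]
carrier_grip [(0.85, [309.0, 231.0]), (0.82, [195.0, 180.0]), (0.68, [92.0, 194.0])]
stand [(0.87, [306.0, 266.0])]
balance [(0.82, [407.0, 212.0]), (0.51, [310.0, 261.0])]
balance_pan [(0.79, [411.0, 196.0]), (0.49, [165.0, 321.0]), (0.4, [291.0, 252.0])]
top {'fx': 523.346, 'fy': 523.346, 'cx': 273.566, 'cy': 216.359, 'D': [-0.176, 0.0, 0.0, 0.0, 0.0], 'pose': [[-0.013, 0.994, -0.109, 266.652], [-1.0, -0.013, 0.002, -33.121], [0.0, 0.109, 0.994, 1500.77], [0.0, 0.0, 0.0, 1.0]]}
sample [(0.64, [369.0, 181.0])]
counterweight [(0.65, [270.0, 228.0]), (0.61, [274.0, 194.0]), (0.24, [260.0, 186.0])]
rack []
carrier [(0.9, [263.0, 181.0]), (0.88, [324.0, 261.0]), (0.84, [415.0, 281.0])]
carrier_seat [(0.66, [408.0, 256.0]), (0.59, [248.0, 170.0])]
carrier_grip [(0.66, [260.0, 173.0]), (0.56, [336.0, 263.0])]
stand [(0.89, [261.0, 184.0]), (0.54, [370.0, 182.0])]
balance [(0.91, [154.0, 195.0]), (0.21, [361.0, 188.0])]
balance_pan [(0.95, [150.0, 193.0]), (0.71, [332.0, 188.0]), (0.64, [261.0, 184.0]), (0.47, [352.0, 188.0])]
1.0 [9.72885901e-01 2.31285590e-01 6.20507668e-06 1.10197194e-05]
```

View pics/scene0.png

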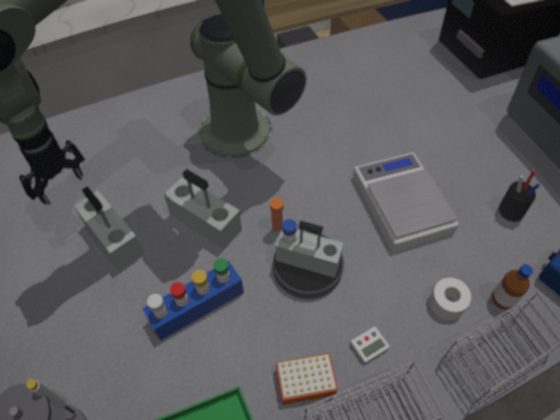

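View pics/top0.png

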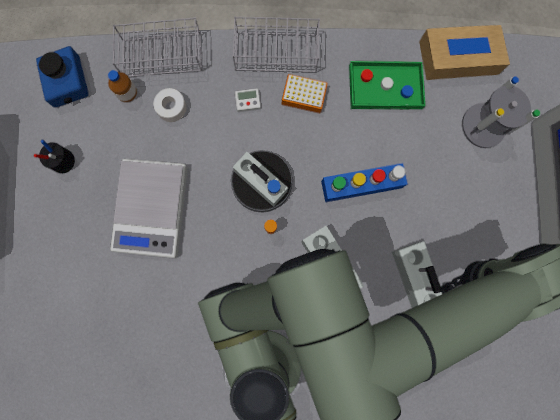

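Scene view: the carrier on the stand is at (308,255), its blue counterweight at (289,228). The rack is at (195,298), with the red cap second from its left end at (178,290).

Candidates, by pixel in the top view:
- **Red items:** rack cap (379,175), and a red ball in the green tray (367,75). I choose the rack cap.
- **Carriers:** on the stand (262,180), and two empty ones on the table at (330,255) and (418,275). I choose the one on the stand, which holds the blue cap at (274,186).
- **Tubes like the counterweight:** an orange one at (271,226), not meant.

```bash
cat > h.py <<'E'
from station import *
import cv2, numpy as np
from scipy.spatial.transform import Rotation as R
def ray(c,px):
    K=np.array([[c["fx"],0,c["cx"]],[0,c["fy"],c["cy"]],[0,0,1]])
    u=cv2.undistortPoints(np.array([[px]],float),K,np.array(c["D"],float))[0,0]
    P=np.array(c["pose"]); d=P[:3,:3]@[u[0],-u[1],-1]
    return P[:3,3],d/np.linalg.norm(d)
def tri(obs):  # [(calib,px)...] -> point, worst ray miss
    A=np.zeros((3,3));b=np.zeros(3);rs=[ray(*o) for o in obs]
    for o,d in rs: M=np.eye(3)-np.outer(d,d);A+=M;b+=M@o
    p=np.linalg.solve(A,b)
    return p,max(np.linalg.norm(np.cross(p-o,d)) for o,d in rs)
def at_z(c,px,z):
    o,d=ray(c,px); return o+d*(z-o[2])/d[2]
def proj(c,p):
    P=np.array(c["pose"]); q=P[:3,:3].T@(np.asarray(p,float)-P[:3,3]); q=np.array([q[0],-q[1],-q[2]])
    K=np.array([[c["fx"],0,c["cx"]],[0,c["fy"],c["cy"]],[0,0,1]])
    return cv2.projectPoints(q[None],np.zeros(3),np.zeros(3),K,np.array(c["D"],float))[0].ravel()
def down(yaw): # tool y (closing line) at world angle yaw+90deg
    return (R.from_euler('z',yaw)*R.from_quat([1,0,0,0])).as_quat()
E
python3 - <<'E'
from h import *
C={n:eyes.calibration(n) for n in("scene","top")}
for n,a,b in [("red",(178,288),(379,174)),("green",(222,266),(340,183)),("white",(156,299),(399,172)),("blue",(289,228),(274,186)),("grip",(309,229),(259,172)),("pan",(411,196),(150,193))]:
    print(n,*tri([(C["scene"],a),(C["top"],b)]))
w=eyes.calibration("wrist"); Pw=np.array(w["pose"]); T=np.eye(4);T[:3,:3]=R.from_quat(read_orientation()).as_matrix();T[:3,3]=read_tcp_pos()
print(np.round(np.linalg.inv(T)@Pw,3), w["fx"],w["cx"],w["cy"])
for x,y,z,ya in [(500,-280,400,0),(500,0,420,0),(480,-140,450,0),(480,-140,450,1.57),(490,290,300,0)]:
    print(x,y,z,ya,env.solve_ik([x,y,z],down(ya)))
E
```

```text
red [ 526.60319925 -319.18983753  131.8546963 ] 0.08327738928847767
green [ 505.81190263 -212.71800221  119.85141587] 2.2487718927258573
white [ 532.13539849 -372.97352077  130.86639693] 1.407661227560071
blue [493.53389235 -38.29994799 151.75519288] 0.7172673155102159
grip [526.67288311  -1.91710082 171.15230883] 2.794168068669416
pan [491.43736767 306.31115884  86.13112852] 1.7091015681902693
[[ 0.00000e+00  9.53000e-01  3.02000e-01  7.73510e+01]
 [ 1.00000e+00 -1.00000e-03  1.00000e-03  2.90000e-01]
 [ 1.00000e-03  3.02000e-01 -9.53000e-01 -1.56329e+02]
 [ 0.00000e+00  0.00000e+00  0.00000e+00  1.00000e+00]] 306.4319409669795 283.84857629424096 205.8860905757225
500 -280 400 0 [-0.63927694  0.33035959  0.27209566  1.5125324   0.          2.50231572]
500 0 420 0 [-0.14773684  0.18203819  0.12551453  1.51427267  0.          2.99385582]
480 -140 450 0 [-0.43153094  0.19163269  0.21253883  1.59170247  0.          2.71006171]
480 -140 450 1.57 [-0.43153094  0.19163269  0.21253883  1.59170247  0.          1.14006171]
490 290 300 0 [ 0.40477065  0.32484209  0.016286    1.26224023  0.         -2.73682201]
```

```bash
cat >> h.py <<'E'
import pickle
def look(tag,labels):
    c=eyes.calibration("wrist"); im=eyes.get_image("wrist"); cv2.imwrite(f"pics/{tag}.png",im)
    pickle.dump(c,open(f"{tag}.pkl","wb"))
    for l in labels: print(tag,l,[(round(d["p"],2),np.round(d["position"],1).tolist()) for d in finder.spot_point(l,"wrist")])
    return c,im
E
python3 - <<'E'
from h import *
L=["carrier_seat","carrier_grip","carrier"]
env.goto([470,-70,330],down(.82)); look("c1",L); print(read_time_s())
env.goto([560,30,330],down(.82)); look("c2",L)
env.goto([500,-250,300],down(1.73)); look("r1",["sample"])
env.goto([526,-360,300],down(1.73)); look("r2",["sample"]); print(read_time_s())
ims=[cv2.imread(f"pics/{t}.png") for t in("c1","c2","r1","r2")]
m=np.vstack([np.hstack(ims[:2]),np.hstack(ims[2:])]); cv2.imwrite("pics/m1.png",cv2.resize(m,(800,600)))
E
```

```text
c1 carrier_seat [(0.87, [279.6, 62.2]), (0.77, [346.4, 349.8])]
c1 carrier_grip [(0.96, [275.8, 98.0]), (0.59, [244.0, 352.4])]
c1 carrier [(0.77, [255.6, 277.4]), (0.6, [282.9, 99.7]), (0.6, [329.1, 366.2])]
2.9833
c2 carrier_seat [(0.87, [282.6, 162.3])]
c2 carrier_grip [(0.86, [277.9, 226.7])]
c2 carrier [(0.97, [281.6, 190.4]), (0.82, [259.4, 336.9])]
r1 sample [(0.6, [295.0, 213.9])]
r2 sample [(0.72, [287.2, 140.5])]
5.7917
```

View pics/m1.png

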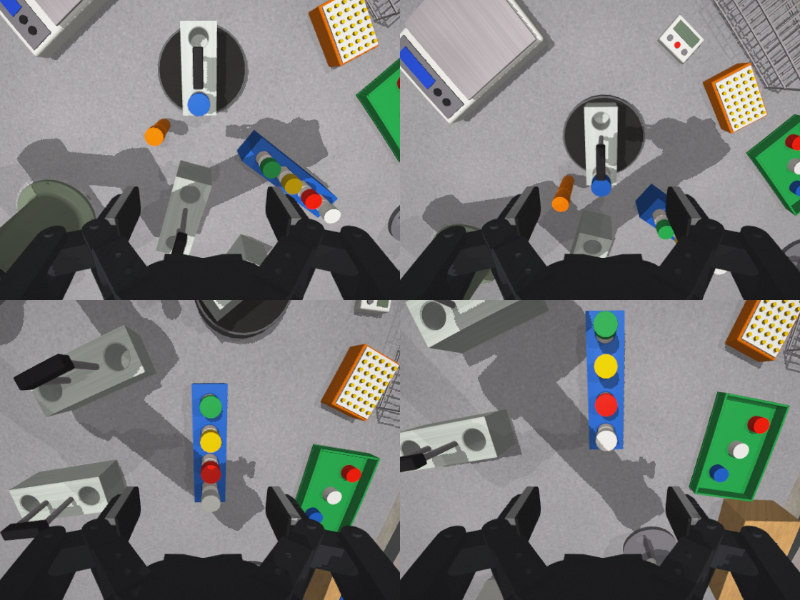

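```bash
cat >> h.py <<'E'
def hole(im,c,p,r,z,col):
    t=np.linspace(0,2*np.pi,60); q=[proj(c,[p[0]+r*np.cos(a),p[1]+r*np.sin(a),z]) for a in t]
    return np.array(q)
def draw(im,c,curves,box,s,out):
    x0,y0,x1,y1=box; cr=cv2.resize(im[y0:y1,x0:x1],None,fx=s,fy=s,interpolation=cv2.INTER_CUBIC)
    for q,col in curves: cv2.polylines(cr,[np.round(((q-[x0,y0]+.5)*s)*16).astype(np.int32)],False,col,1,cv2.LINE_AA,4)
    if out: cv2.imwrite(out,cr)
    return cr
E
python3 - <<'E'
from h import *
c={t:pickle.load(open(t+".pkl","rb")) for t in("c1","c2","r1","r2")}; im={t:cv2.imread(f"pics/{t}.png") for t in c}
seat=tri([(c["c1"],(279.6,62.2)),(c["c2"],(282.6,162.3))]); grip=tri([(c["c1"],(275.8,98)),(c["c2"],(277.9,226.7))])
print("seat",seat,"grip",grip)
def cap(t,lo,hi):
    h=cv2.cvtColor(im[t],cv2.COLOR_BGR2HSV); h[:,:,0]=(h[:,:,0]+30)%180
    return cv2.inRange(h,(lo+30,120,60),(hi+30,255,255))
obs={}
for n,lo,hi,ts in [("red",-8,8,("r1","r2")),("yellow",20,32,("r1","r2")),("blue",100,120,("c1","c2")),("green",55,80,("r1","r2"))]:
    o=[]
    for t in ts:
        m=cap(t,lo,hi); k,l,s,ce=cv2.connectedComponentsWithStats(m)
        g={"red":{"r1":(295,244),"r2":(287,146)},"yellow":{"r1":(293,198),"r2":(287,93)},"blue":{"c1":(279,146),"c2":(281,262)},"green":{"r1":(294,150),"r2":(286,35)}}[n][t]
        i=min(range(1,k),key=lambda i:np.hypot(*(ce[i]-g))+(1e3 if s[i,4]<150 else 0)); print(n,t,ce[i].round(1),s[i].tolist()); o.append((c[t],ce[i]))
    print(n,tri(o))
s,g=seat[0],grip[0]; u=(s-g)[:2]; print(np.linalg.norm(u),np.degrees(np.arctan2(u[1],u[0])))
a=draw(im["c2"],c["c2"],[(hole(0,c["c2"],s,16,105,0),(0,255,0)),(hole(0,c["c2"],s,14,45,0),(0,255,255)),(np.array([proj(c["c2"],g)+d for d in((-2,0),(2,0))]),(0,0,255))],(240,120,330,300),4,None)
b=draw(im["r2"],c["r2"],[],(240,60,330,240),4,None); cv2.imwrite("pics/m2.png",np.hstack([a[:600],b[:600]]))
E
```

```text
seat (array([560.35582999,  34.06715432,  41.74008951]), np.float64(0.28540867120907537)) grip (array([ 5.23596405e+02, -4.40185918e-01,  1.69086631e+02]), np.float64(0.9103361722690243))
red r1 [294.5 241.1] [281, 226, 28, 31, 707]
red r2 [288.2 146.5] [273, 131, 31, 32, 782]
red (array([ 524.70134035, -321.44586162,  117.40995076]), np.float64(0.03245937691244361))
yellow r1 [294.6 197.1] [280, 182, 30, 31, 739]
yellow r2 [287.8  92.5] [272, 76, 33, 34, 870]
yellow (array([ 515.23829896, -266.31045286,  120.5413227 ]), np.float64(0.017260684728310886))
blue c1 [278.1 145.7] [263, 130, 31, 32, 797]
blue c2 [281.5 261.1] [268, 245, 28, 30, 613]
blue (array([493.1132331 , -37.18632794, 159.33339269]), np.float64(0.10572875532505253))
green r1 [294.6 149.2] [280, 134, 31, 32, 767]
green r2 [287.3  34.7] [271, 15, 34, 40, 1052]
green (array([ 505.96156101, -212.57176534,  122.24390204]), np.float64(0.005077933230681564))
50.418368199867025 43.19001154364086
```

View pics/m2.png

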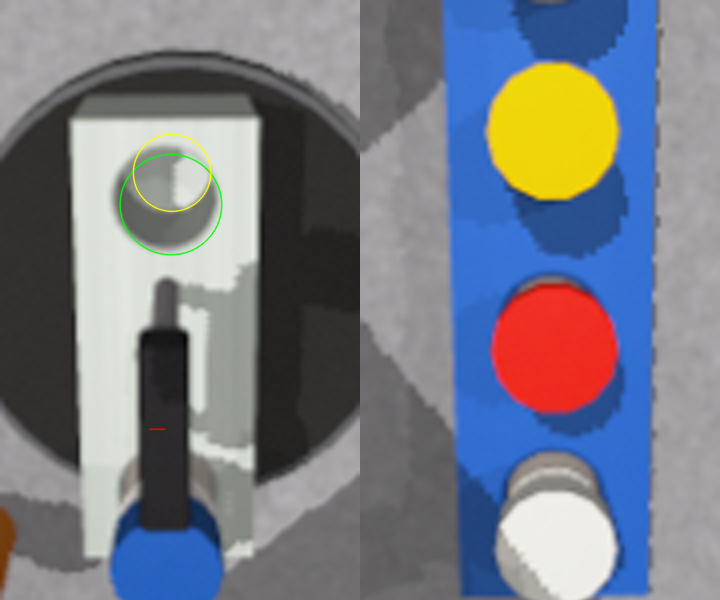

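Crop: the red cap at (554,348) stands in the rack between yellow and white, so it is the sample. The carrier with the blue cap at (167,555) is on the stand, and its hole mouth is at crop (167,197), about 2 px from the network's seat. The measured sizes agree: pitch 55 mm, grip to seat 50 mm.

Next I grasp the sample, then look at the hole again with the tube in hand.

Run:
```python
from h import *
q=down(1.742); x,y=524.7,-321.4
env.goto([x,y,200],q); hand.grip(64,60); env.move_l([x,y,104],v=120); print(read_wrist_force())
hand.grip(20,60); print("w",read_width(),read_grip_force(),read_wrist_force(),read_tcp_pos())
env.move_l([x,y,150],v=60); print("lift",read_wrist_force(),read_width())
env.move_l([x,y,305],v=200)
a=np.radians(43.8); u=np.array([np.cos(a),np.sin(a)]); h=np.array([559.5,34.5])
L=["carrier_seat","carrier_grip"]
p=h-80*u; env.goto([*p,305],down(a)); look("d1",L)
p=h-45*u; env.move_l([*p,305]); look("d2",L); print(read_time_s(),read_width())
ims=[cv2.imread(f"pics/{t}.png") for t in("d1","d2")]
cv2.imwrite("pics/m3.png",np.hstack([i[:,80:480] for i in ims]))
```

```text
[0.2739508  0.02183341 0.78621506]
w 31.18124269952871 59.17990744113922 [-0.00694379  1.12870879  5.4438375 ] [ 525.4150574  -322.06421022  105.2622625 ]
lift [ 0.10289716  0.76854722 -0.92884676] 30.80640919802217
d1 carrier_seat [(0.86, [283.1, 105.5]), (0.53, [364.8, 382.7])]
d1 carrier_grip [(0.63, [284.4, 158.1])]
d2 carrier_seat [(0.58, [281.7, 136.1]), (0.27, [288.3, 166.9])]
d2 carrier_grip [(0.89, [286.0, 193.3])]
11.8417 30.90839221341699
```

View pics/m3.png

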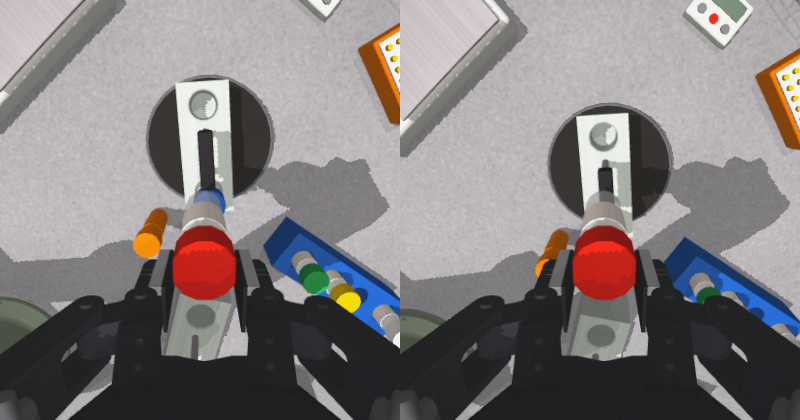

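```bash
cat > fit.py <<'E'
from h import *
from scipy.optimize import minimize
from scipy.ndimage import map_coordinates
V=[(pickle.load(open(t+".pkl","rb")),cv2.GaussianBlur(cv2.imread(f"pics/{t}.png",0),(0,0),.7).astype(float)) for t in("c1","c2","d1","d2")]
def samp(v,P):
    c,g=v; K=np.array([[c["fx"],0,c["cx"]],[0,c["fy"],c["cy"]],[0,0,1]]); M=np.array(c["pose"])
    q=(P-M[:3,3])@M[:3,:3]*[1,-1,-1]
    p=cv2.projectPoints(q,np.zeros(3),np.zeros(3),K,np.array(c["D"],float))[0][:,0]
    return np.minimum(map_coordinates(g,[p[:,1],p[:,0]],order=1,mode='nearest'),200)
t=np.linspace(0,2*np.pi,72,endpoint=False); ys=np.linspace(0,73,40); xs=np.linspace(-27,27,30)
def pts(m,loc):
    x,y,a,z=m; u=np.array([np.cos(a),np.sin(a)]); w=np.array([u[1],-u[0]]) # carrier y, carrier x
    return np.c_[np.array([x,y])+np.outer(loc[:,0],w)+np.outer(loc[:,1]-50,u),np.full(len(loc),z)]
E=1.2
ring=lambda r:np.c_[r*np.cos(t),50+r*np.sin(t)]
def score(m,V=V,parts=False):
    s=[]
    for v in V:
        f=lambda L:samp(v,pts(m,L))
        s.append([(f(ring(16+E))-f(ring(16-E))).mean(),
          *[(f(np.c_[0*ys+k*(29-E),ys])-f(np.c_[0*ys+k*(29+E),ys])).mean() for k in(-1,1)],
          (f(np.c_[xs,0*xs+75-E])-f(np.c_[xs,0*xs+75+E])).mean()])
    return np.array(s) if parts else -np.array(s).sum()
if __name__=="__main__":
    def best(VV,fix=None):
        R_=[]
        for dx in(-4,0,4):
            for dy in(-4,0,4):
                for a in(.76,.82):
                    R_.append(minimize(lambda m:score([*m[:2]*10,m[2]/5,(fix or m[3]*50)],VV),[(559.5+dx)/10,(34.5+dy)/10,a*5,105/50],method="Nelder-Mead",options=dict(maxiter=400)))
        r=min(R_,key=lambda r:r.fun); return r.x*[10,10,.2,50],r.fun
    b,_=best(V); print("free z",b.round(2),np.degrees(b[2])); print(score(b,parts=True).round())
    b,_=best(V,105); print("z105",b.round(2)[:3])
    for k in range(4): print(k,best([V[k]],105)[0].round(2)[:3])
E
python3 fit.py
python3 - <<'E'
from h import *
c={t:pickle.load(open(t+".pkl","rb")) for t in("d1","d2")}
# red cap top in d1/d2 and tcp
print(proj(c["d1"],(0,0,0)) is None, read_tcp_pos(), R.from_quat(read_orientation()).as_matrix()[:,2].round(4))
E
```

```text
free z [560.71  36.71   0.82 107.87] 47.2638617260415
[[ 37. 109. 115.  34.]
 [ 55. 118. 106.  76.]
 [ 53. 117. 121.  92.]
 [ 49. 125. 120. 121.]]
z105 [560.69  36.69   0.82]
0 [560.32  36.53   0.83]
1 [560.69  36.6    0.83]
2 [560.68  36.59   0.82]
3 [560.85  36.89   0.82]
False [526.5863814    2.95663501 304.9088415 ] [-6.e-04 -2.e-04 -1.e+00]
```

Run:
```python
from h import *
tcp={"d1":np.array([560-0,0,0])}
for t,off in(("d1",80),("d2",45)):
    c=pickle.load(open(t+".pkl","rb")); im=cv2.imread(f"pics/{t}.png")
    P=np.array(c["pose"]); 
    h=cv2.cvtColor(im,cv2.COLOR_BGR2HSV); m=((h[:,:,0]<8)|(h[:,:,0]>172))&(h[:,:,1]>120)
    m[:, :200]=0; m[:,380:]=0; m[:215]=0
    v=h[:,:,2]; th,_=cv2.threshold(v[m].reshape(-1,1),0,255,cv2.THRESH_OTSU); top=(m&(v>th)).astype(np.uint8)
    k,l,s,ce=cv2.connectedComponentsWithStats(top); i=1+np.argmax(s[1:,4])
    cn=max(cv2.findContours((l==i).astype(np.uint8),0,2)[0],key=cv2.contourArea); e=cv2.fitEllipse(cn)
    a=np.radians(43.8); tc=np.array([559.5,34.5])-off*np.array([np.cos(a),np.sin(a)]); z=304.9+22.7
    w=at_z(c,e[0],z); r=at_z(c,(e[0][0]+e[1][0]/2,e[0][1]),z)
    d=w[:2]-tc; print(t,th,s[i],ce[i],e,"offset tool-x",d@[np.cos(a),np.sin(a)],"tool-y-ish(perp left)",d@[-np.sin(a),np.cos(a)],"radius",np.linalg.norm(r-w))
```

```text
d1 164.0 [ 253  241   62   59 3013] [283.77032858 269.92831065] ((283.9601135253906, 269.98126220703125), (58.737064361572266, 64.80084228515625), 90.9100112915039) offset tool-x 1.8656895907337057 tool-y-ish(perp left) -0.5966337169769718 radius 14.396437864326552
d2 163.0 [ 253  241   62   59 3013] [283.73050116 269.90972453] ((284.0647888183594, 269.9187927246094), (58.75410461425781, 64.31352233886719), 92.35118865966797) offset tool-x 2.1940974530667208 tool-y-ish(perp left) -0.43168513573270956 radius 14.405404225318557
```

Run:
```python
from h import *
a=.823; u=np.array([np.cos(a),np.sin(a)]); n=np.array([-u[1],u[0]])
p=np.array([560.7,36.7])-1.5*u+.5*n
env.move_l([*p,300],frame=down(a)); env.move_l([*p,212],v=120); f0=np.array(read_wrist_force()); print("f0",f0)
z=212
while z>144:
    z-=6; env.move_l([*p,z],v=60); f=np.array(read_wrist_force())-f0; t=np.array(read_tcp_pos())
    print(z,f.round(1),(t-[*p,z]).round(2),round(read_width(),1))
    if np.linalg.norm(f)>15: print("stop");break
print(read_time_s())
```

```text
f0 [0.35239726 0.1888598  0.15723537]
206 [-0.3  0.7 -0.4] [-0.04 -0.01  0.03] 31.0
200 [-1.1  0.3 -0.8] [-0.36  0.04 -0.47] 30.8
194 [-0.6  0.5 -0.4] [-0.38  0.04 -0.53] 30.8
188 [-0.1  0.1 -0.9] [-0.37  0.03 -0.5 ] 30.5
182 [ 0.  -0.5 -1.2] [-0.29 -0.02 -0.48] 30.8
176 [ 0.5  0.3 -0.9] [-0.32 -0.01 -0.46] 31.1
170 [-0.3 -0.8 -0.3] [-0.35 -0.03 -0.51] 31.4
164 [-0.7 -0.6 -0.5] [-0.32 -0.01 -0.46] 31.1
158 [-0.3 -0.6 -0.7] [-0.35 -0.   -0.49] 31.2
152 [ 0.   0.1 -1.4] [-0.35  0.01 -0.46] 30.9
146 [-0.3 -0.5 -0.5] [-0.35 -0.01 -0.48] 30.8
140 [ 0.3 -0.9  2. ] [ 0.7  -0.14  0.3 ] 30.8
16.1833
```

Run:
```python
from h import *
a=.823; u=np.array([np.cos(a),np.sin(a)]); n=np.array([-u[1],u[0]])
p=np.array([560.7,36.7])-1.5*u+.5*n
z=140
while z>128:
    z-=1; env.move_l([*p,z],v=20); f=np.array(read_wrist_force()); t=read_tcp_pos(); print(z,f.round(1),np.round(t,2),round(read_width(),1))
    if f[2]>18: break
hand.grip(64); t=read_tcp_pos(); print("open",np.round(t,2),np.array(read_wrist_force()).round(1))
env.move_l([*p,255],v=150)
q=p-75*u; env.move_l([*q,300],v=250); look("e1",["carrier_grip"])
c,im=look("e2",[]); print(read_time_s()); cv2.imwrite("pics/e.png",cv2.resize(im[60:300,160:400],(600,600)))
```

```text
139 [-0.4  0.3  8.3] [560.48  35.98 140.23] 30.8
138 [-1.4  0.4 12.2] [561.02  36.21 140.12] 31.2
137 [-1.1  0.4 16.8] [561.59  36.43 140.04] 31.0
136 [-2.5  2.  22.1] [562.19  36.68 139.98] 31.0
open [558.83  35.92 135.36] [ 0.4  0.2 -0.1]
e1 carrier_grip [(0.56, [283.7, 164.7])]
19.1917
```

View pics/e.png

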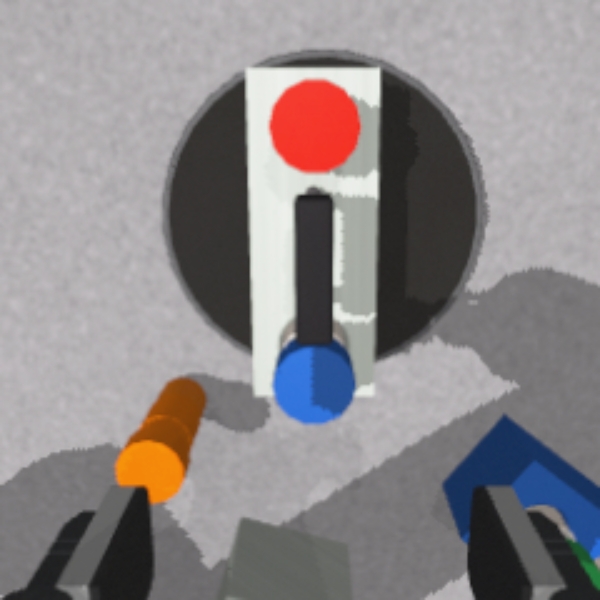

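Picture e1: the red cap at (315,125) sits in the carrier opposite blue at (314,380), and the carrier is still centred on the stand. Contact came at the expected depth (140.1 measured, 140.3 expected) with 22 N of push, so the tube is home. Next I refit the carrier and view the pan.

Run:
```python
from h import *
import fit
v=(pickle.load(open("e1.pkl","rb")),cv2.GaussianBlur(cv2.imread("pics/e1.png",0),(0,0),.7).astype(float))
r=min((fit.minimize(lambda m:-fit.score([m[0]*10,m[1]*10,m[2]/5,105],[v],True)[0,1:].sum(),[(560.7+dx)/10,(36.7+dy)/10,.823*5],method="Nelder-Mead") for dx in(-2,0,2) for dy in(-2,0,2)),key=lambda r:r.fun)
m=r.x*[10,10,.2]; print("hole",m.round(2),"grip",(m[:2]-50*np.array([np.cos(m[2]),np.sin(m[2])])).round(2))
P=lambda t:pickle.load(open(t+".pkl","rb"))
print("grip tri",tri([(P("c1"),(275.8,98)),(P("c2"),(277.9,226.7)),(P("d1"),(284.4,158.1)),(P("d2"),(286,193.3)),(P("e1"),(283.7,164.7))]))
L=["balance_pan","balance"]
env.goto([490,210,340],down(1.57)); look("b1",L); env.move_l([490,290,340],v=250); look("b2",L); print(read_time_s())
cv2.imwrite("pics/b.png",np.hstack([cv2.imread(f"pics/b{i}.png")[:,80:480] for i in(1,2)]))
```

```text
hole [560.56  36.98   0.83] grip [5.2673e+02 1.6000e-01]
grip tri (array([5.25182408e+02, 5.24549668e-02, 1.68104087e+02]), np.float64(2.446753652273119))
b1 balance_pan [(0.94, [286.6, 87.2])]
b1 balance [(0.63, [283.0, 89.1])]
b2 balance_pan [(0.81, [284.7, 146.2]), (0.28, [306.5, 321.5])]
b2 balance [(0.84, [284.8, 137.1])]
20.8833
```

View pics/b.png

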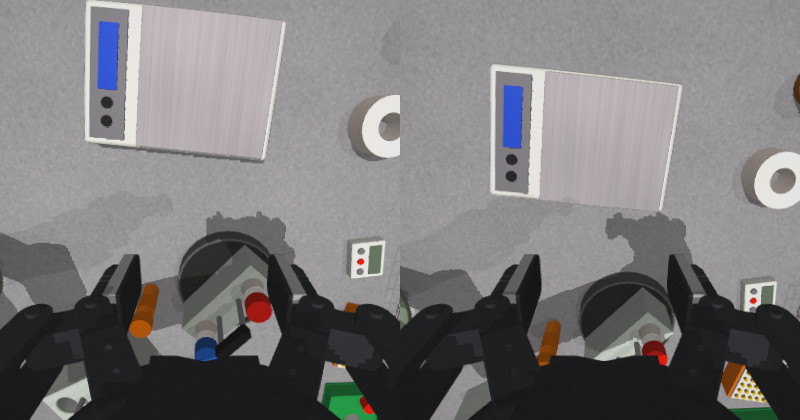

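Run:
```python
from h import *
P=lambda t:pickle.load(open(t+".pkl","rb"))
b1,b2=P("b1"),P("b2")
A=[(222,5),(364,22),(344,158),(215,148)]; B=[(226,70),(361,85),(341,210),(220,198)]
print("net",tri([(b1,(286.6,87.2)),(b2,(284.7,146.2))]), at_z(b1,(286.6,87.2),60),at_z(b2,(284.7,146.2),60))
for c,Q in((b1,A),(b2,B)):
    X=np.array([at_z(c,q,60)[:2] for q in Q]); print(X.round(0).tolist(),"mean",X.mean(0).round(1),np.linalg.norm(X-np.roll(X,-1,0),axis=1).round(),np.degrees(np.arctan2(*(X-np.roll(X,-1,0)).T[::-1])).round(1))
print("corner z",[tri([(b1,a),(b2,b)])[0].round(0).tolist() for a,b in zip(A,B)])
print(read_q())
```

```text
net (array([492.5753788 , 315.90307783,  50.57706049]), np.float64(1.2566770717135907)) [493.75890079 315.24759872  60.        ] [491.30038325 317.0242475   60.        ]
[[412.0, 415.0], [593.0, 396.0], [576.0, 220.0], [393.0, 235.0]] mean [493.3 316.3] [182. 176. 184. 182.] [173.8  84.4  -4.5 -96.1]
[[414.0, 418.0], [594.0, 399.0], [576.0, 222.0], [395.0, 241.0]] mean [494.6 320. ] [181. 177. 182. 177.] [174.1  84.2  -6.  -95.9]
corner z [[410.0, 419.0, 46.0], [598.0, 400.0, 41.0], [578.0, 218.0, 47.0], [386.0, 230.0, 22.0]]
[ 4.02978689e-01  3.17365308e-01  1.05164698e-01  1.35886524e+00
 -3.00106404e-04  1.97630895e+00]
```

Pan: sides measure 176–184 mm (180 given), its centre is near (493.5, 317.5) and it is turned about −5.6°. Now the handle.

Run:
```python
from h import *
a=.825; g=[526.35,.4]
env.goto([*g,270],down(a)); hand.grip(50,110); env.move_l([*g,164],v=100); print(np.round(read_wrist_force(),1))
hand.grip(5,110); print("w",read_width(),read_grip_force(),np.round(read_wrist_force(),1),np.round(read_tcp_pos(),2))
z0=read_tcp_pos()[2]; env.move_l([*g,z0+15],v=30); print("lift",np.round(read_wrist_force(),1),np.round(read_torque(),2),read_width())
look("g1",[]); env.move_l([*g,z0+110],v=100); print(z0,np.round(read_wrist_force(),1),read_time_s())
print(env.solve_ik([493.5,317.5,285],down(1.473)))
cv2.imwrite("pics/gs.png",eyes.get_image("scene")[100:340,120:480])
```

```text
[-0.1 -0.1  0.1]
w 9.633443098264108 108.2211052486673 [-0.3 -0.4  5. ] [5.2698e+02 7.0000e-02 1.6480e+02]
lift [-0.3  1.3 -5.8] [-0.01  0.01  0.03] 9.362643207546753
164.80355992839335 [ 0.2 -1.2 -6. ] 25.825
[0.44594122 0.36366237 0.03443913 1.24157309 0.         2.11453387]
```

```bash
python3 -c "
import cv2,numpy as np
a=cv2.resize(cv2.imread('pics/gs.png'),(450,300));b=cv2.resize(cv2.imread('pics/g1.png'),(400,300))[:,:350]
cv2.imwrite('pics/m5.png',np.hstack([a,b]))"
```

```text
(no output)
```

View pics/m5.png

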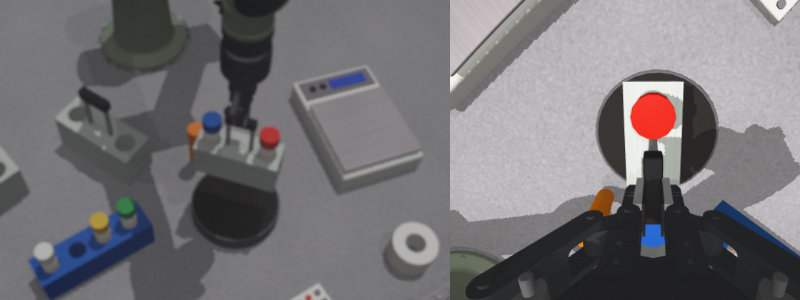

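The carrier hangs level at (235,155) over the stand with both tubes in it, and the wrist moment is near 0. Moving it to the pan.

Run:
```python
from h import *
q=down(1.473); p=[493.5,317.5]
env.move_l([*p,275],frame=q,v=120); env.move_l([*p,198],v=60); env.hold(.3)
f0=read_wrist_force()[2]; print(f0,np.round(read_torque(),2),read_time_s())
z=198
while z>180:
    z-=.75; env.move_l([*p,z],v=15); f=np.array(read_wrist_force()); t=read_tcp_pos()
    if f[2]-f0>1.5: print(z,f.round(1),np.round(t,2))
    if f[2]-f0>5: break
print(z,read_time_s()); hand.grip(50); print(np.round(read_wrist_force(),1))
env.move_l([*p,270],v=100); q2=[p[0],p[1]-60,320]; env.move_l(q2,v=200)
look("h1",["carrier_grip","balance_pan"]); s=eyes.get_image("scene"); print(read_time_s())
a=cv2.resize(s[120:300,300:500],(400,360)); b=cv2.resize(cv2.imread("pics/h1.png")[:360,80:480],(400,360)); cv2.imwrite("pics/m6.png",np.hstack([a,b]))
```

```text
-6.197993302637435 [ 0.02 -0.03 -0.01] 30.4167
189.0 [ 0.1 -0.7  2.5] [493.87 317.56 189.85]
189.0 33.4167
[ 0.4 -0.4  0.5]
h1 carrier_grip [(0.97, [277.6, 130.4])]
h1 balance_pan [(0.34, [318.8, 302.4])]
35.5833
```

View pics/m6.png

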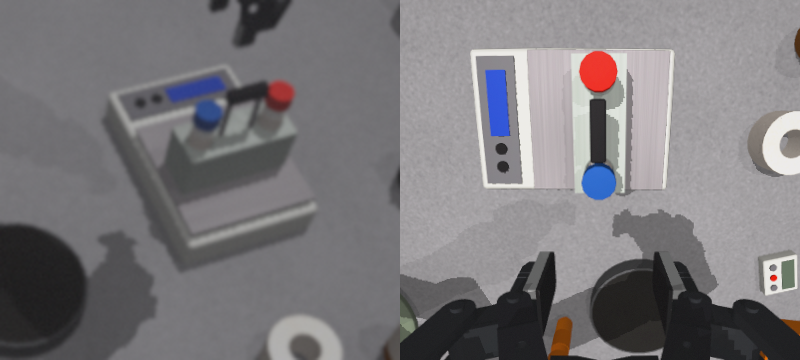

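The carrier stands upright at (598,125), centred between the pan's edges (528–672). Both tubes are in it and the gripper is clear.

```bash
python3 -c "
from station import *
print(job.close_job(), read_time_s())"
```

```text
the job is handed in; nothing more can be done
the job is handed in; nothing more can be done
```

The job is handed in: the sample tube is fully home in the carrier opposite the counterweight, and the loaded carrier stands level in the middle of the balance pan, released, after about 36 s of robot time.

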